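# Load the block press and throw its toggle with the extension bar

### The arm

A 7-joint arm with a two-finger parallel gripper is mounted at the origin on the work surface. World frame = base frame: x ahead of the robot, y to its left, z up, the work surface at z = 0. Lengths are in m, angles in degrees, forces in N, time in s.
With the tool pointing down it reaches from about 0.35 to 0.9 m from the base axis. Payload 8.1 kg.
Tool frame: the origin (TCP) lies at the very end of the fingers, on their centre line; the grasp point (between the pads) lies robot.grip_depth behind it (robot.grip_depth is the distance from the TCP to the grasp point, in m); z points along the fingers, y is the line along which they close (so a half turn about z gives the same grasp; the last joint's range is limited). The gripper opens to 85 mm and grips with 20 to 120 N. Pads are 22 mm wide; open, the fingers measure 114 mm over their backs; the gripper's body (76 mm by 85 mm) begins 54 mm behind the grasp point. The pads swing forward as they close: fully open they stand 13 mm farther back than shut.
Start: joints at [-69.821, 24.895, 1.432, 90.138, -0.665, 64.973, -4.303], TCP at [0.275, 0.561, 0.231] pointing down, gripper open.
Joint ranges: [-149.89, 149.89], [-25.12, 119.58], [-72.63, 75.52], [4.76, 147.25], [-75.54, 255.54], [6.69, 114.76], [-157.13, 157.13]. Speed limits (degrees/s): [127.2, 127.2, 172.46, 172.46, 180, 180, 180].

### API

Orientations are given as a 3x3 rotation matrix whose columns are the frame's x, y, z axes.
In Python, from rig import readout, viewer, robot, finder gives the robot as it stands. The module is installed in compiled form; this text tells all that it offers.
- The arm moves only by the shell command python3 -m inch 'ROWS' [FORCE]. ROWS is JSON, a list of rows, each a list of 5 numbers: the shift along the tool's x, y, z in mm, then the turn about the tool's z in degrees, then the opening, from 0 (shut) to 1 (fully open). A call has 1 to 10 rows; each row shifts and turns the commanded pose from where the row before left it, along the tool's axes as they then stand; what a row does not reach is not made up. A row lasts 1/12 s, in which the tool goes at most 41.7 mm and 7.16 degrees, less where a joint would pass 70% of its speed; a pose out of reach is approached as far as the arm can. A call is refused whole if a number of a shift passes 41.7 or a number of a turn 7.16, either way. A call with a gripper value outside its range is refused whole. The fingers move at their own pace and stop on an object; FORCE is the grip in N (left out, the last holds). Time passes only in rows, so rows that do not move let the fingers close. It gives the time, the measured TCP pose, the force, the opening and the grip force at its end, in the units of the state.
- readout.sense(): the state, without advancing time (a new reading comes with each control period).
- viewer.camera(name): name is "side" or "top" or "wrist"; returns the picture (384x512x3 uint8, red, green, blue); there is no depth.
- viewer.get_calibration(name): a dict with "intrinsics" (3x3 intrinsics, pixels), "cam_to_world" (4x4, takes a point from camera to world coordinates). Camera axes: x right, y down, z forward; pixel columns grow to the right and rows downward; lengths in m; the calibration is good to about 2 mm. The wrist camera is an equidistant fisheye: a pixel r from the principal point sees the ray r / f radians off the axis. A picture is of the moment at which its call begins: read the wrist's pose just before it. get_calibration takes no time and is no camera call; for the wrist camera it gives the pose at the moment of the call.
- robot.sign_off(): hands the job in; it is judged then, once.
Trained networks look in the newest picture that a camera, given by its name, has taken for a name from the list of things; names that differ only in an ending like _2 or _b are one class to them, and where a whole thing is asked for, a point or a joint stands for the part that bears it (a point fixed in the world has none). Each returns a list of dicts, best first, with "conf" (0 to 1); they miss things now and then, are a little off and sometimes report something else, mostly with a low value. They report only what shows in the picture. A call takes as long as a camera call. They do not tell look-alikes from the thing itself.
- finder.silhouettes(thing, camera): "mask" (384x512 bool, what is visible of it) and "point" ([column, row] in pixels, amid what is visible of it).
- finder.mark_of(thing, camera): "point" ([column, row] in pixels: a listed point, or the origin of a listed thing).
The state is a dict: "clock": time; "joint_pos": joint angles; "dq": joint speeds; "joint_torque": joint torques, N m; "eef_pos": TCP position; "eef_rot": TCP orientation; "ft_force": force on the tool from outside, world axes, zero at the start; "wrist_torque": the same for the moment, N m; "finger_gap": finger opening in m; "finger_force": force on a finger pad.
Only numpy, scipy, OpenCV 4.12 (cv2) and the standard library are available. Lean on these libraries where they do the work, as an engineer would, in place of code of your own. Each camera call takes 0.05 s, during which the arm holds its last target. There are 200 camera calls.

### The job

Lay every print block from the bench flat inside the rim of the press's sliding bed, coloured face up and none on top of another, let go of them, and push the bed fully home under the head. Then fit the extension bar over the short yellow lever and swing the lever clockwise past its dead point until it stays against its stop by itself - move the lever only with the bar, never with the gripper - and lay the bar flat back on its black mat. Leave the bottles, can, brush and roller where they are.

Things in the scene. Friction and masses are not known exactly. Their poses are not given: they have to be found in the camera images.
- press: green four-post toggle press (fixed; place and yaw vary), origin on the bench under its head's middle. Base plate x -110 to 110, y -285 to 105 mm, 12 mm thick; head plate 215 (x) x 160 (y) mm, underside 100 mm and top 125 mm above the bench, on four posts 24 mm thick at x +-91, y +-65 mm. The bed slides along the press's +y under the head
- bed (a joint): how far the sliding bed is pushed in, m: 0 = all the way out (beside the head, on the press's -y side), 0.19 = fully home under the head, at its stop. Needs about 4 N and stays where it is left
- bed_floor (a point): centre of the bed's flat inner floor, 24 mm above the bench, axes as the press; moves with the bed. Inside 130 x 130 mm, rim 6 mm thick and 8 mm high
- bed_handle (a point): the bed's upright black handle, on its -y side: a flat post 34 mm wide (press x), 12 mm thick (press y), its top 115 mm above the bench; the point is on its middle plane, 98 mm above the bench. Moves with the bed, 121 mm to the -y side of the bed's centre
- lever (a joint): angle of the press's short lever, rad, growing clockwise seen from above: 0 = open (springs back to near 0 if let go before the dead point), dead point 1.15, stop 1.3, where it stays by itself. Resistance peaks near 2 N m at about 0.55. It lowers the platen under the head (underside 64 mm above the bench when open, 53.7 closed)
- lever_pivot (a point): the lever's upright axis, on top of the press's head (30 mm to +x of the head's middle), at the mid-height of the arm, 144 mm above the bench; axes turn with the lever: the arm points along -x. Hub 44 mm across, its top 157 mm above the bench
- lever_tip (a point): outer end of the lever's yellow arm, 95 mm from the axis; the arm is a flat bar 14 mm wide, 16 mm high, its top 152 mm above the bench, free from 22 to 95 mm from the axis. At joint value 0 it points along the press's -x, turned 0.65 rad towards its -y; at 0.65 straight along -x
- bar_grip (a point): grip point of the loose extension bar (350 g, 230 mm long in x, 30 wide, 25 high, open side down), half-way up. Red solid handle from x -85 to +50 mm of this point; then to +145 mm a steel channel, open below and at its end, inside 22 wide, 20 deep. Drop it over the lever's arm from above, its end near the hub, bar x pointing at the axis
- mat: black rubber mat for the bar (fixed; place and yaw vary), 300 (x) x 150 (y) mm, 3 mm thick, origin under its middle
- block1_c (a point): centre of the blue-faced wooden print block, 34 (x) x 50 (y) x 30 (z) mm, 80 g, coloured face up, lying flat on the bench; may be absent
- block2_c (a point): centre of the orange-faced wooden print block, 34 (x) x 50 (y) x 30 (z) mm, 80 g, coloured face up, lying flat on the bench; may be absent
- block3_c (a point): centre of the green-faced wooden print block, 34 (x) x 50 (y) x 30 (z) mm, 80 g, coloured face up, lying flat on the bench; may be absent
- block4_c (a point): centre of the red-faced wooden print block, 34 (x) x 50 (y) x 30 (z) mm, 80 g, coloured face up, lying flat on the bench; may be absent
- ink_red: black ink bottle with a red cap (130 mm high, 52 mm across); not part of the job. Origin at its underside
- ink_teal: green glass ink bottle with a black cap (130 mm high, 52 mm across); not part of the job. Origin at its underside
- ink_amber: amber ink bottle with a red cap (130 mm high, 52 mm across); not part of the job. Origin at its underside
- tin: white can, 76 mm across, 60 mm high; not part of the job. Origin at its underside
- brush: paint brush, 170 mm long, lying in front of the press; not part of the job. Origin at its underside
- brayer: hand ink roller with a wooden handle, lying behind the press; not part of the job. Origin at its underside
There are look-alikes about, which are no part of the job. Leave any grey look-alike of the part that bears block2_c alone. Leave any purple look-alike of the part that bears block4_c alone.

How it is judged:
By the outcome, as a careful person would: the job done as asked, in the order asked, and still so for the second after the job is handed in, with the robot touching nothing.
Of block1, block2, block3, block4 only 2 to 4 are there at a start; the rules pass over those that are not, and their reading is None.
At some moment in a run one of bar, block1, block2, block3, block4 may be knocked a few centimetres aside while the robot is not near it.
Once in a run the grip may slacken for a moment while it holds something.
It also fails if it takes over 210 s, if anything falls off the work surface, if the arm or the gripper's body presses on something with over 40 N, if the wrist force passes 120 N, or if a joint passes its speed limit or range.

## Working session

There is one attempt and no reset: what is moved stays moved. The work goes in short steps, Python scripts to look and compute and a shell command to move; the robot and the scene stay as the last step left them, time stands still between calls to the robot, and variables do not carry over. Pictures are saved under pics/ and viewed, at most 14 in all, crops included, and the job is handed in when it is done.

```bash
mkdir -p pics; ls; python3 - <<'E'
from rig import readout, viewer, robot, finder
import cv2,numpy as np
print(readout.sense()); print(robot.grip_depth)
for n in ("top","side"):
    cv2.imwrite(f"pics/{n}0.png",cv2.resize(viewer.camera(n)[:,:,::-1],(800,600)))
    c=viewer.get_calibration(n);print(c)
E
```

```text
pics
{'clock': 0.0, 'joint_pos': array([-69.82112048,  24.93594614,   1.42930856,  90.18848259,
        -0.66464448,  64.97294677,  -4.30293879]), 'dq': array([ 0.02642818,  0.06731939, -0.01376644, -0.16763089, -0.01787979,
       -0.02882615,  0.03182311]), 'joint_torque': array([ 1.11551421e-03, -6.70476937e+01,  1.02537956e+00, -3.16207480e+01,
        1.56409002e-02,  1.24086716e-02, -1.19094281e-05]), 'eef_pos': array([0.2743625 , 0.56100632, 0.23053531]), 'eef_rot': array([[-8.98334097e-01,  4.39312567e-01, -5.64066366e-04],
       [ 4.39312910e-01,  8.98332939e-01, -1.44876343e-03],
       [-1.29740585e-04, -1.54927522e-03, -9.99998791e-01]]), 'ft_force': array([ 0.03844007, -0.30055084, -0.28098019]), 'wrist_torque': array([ 0.03882592, -0.04269265, -0.01699257]), 'finger_force': 0.0, 'finger_gap': 0.08563732909705703}
0.0187
{'intrinsics': array([[448.92113589,   0.        , 252.65737954],
       [  0.        , 448.92113589, 190.67754823],
       [  0.        ,   0.        ,   1.        ]]), 'cam_to_world': array([[ 1.97017023e-03, -9.88044646e-01,  1.54155425e-01,
         3.52829924e-01],
       [-9.99844438e-01, -4.64831569e-03, -1.70145143e-02,
        -1.19236906e-03],
       [ 1.75276628e-02, -1.54097923e-01, -9.87900102e-01,
         1.50306307e+00],
       [ 0.00000000e+00,  0.00000000e+00,  0.00000000e+00,
         1.00000000e+00]])}
{'intrinsics': array([[395.15007587,   0.        , 258.99375621],
       [  0.        , 395.15007587, 185.81476918],
       [  0.        ,   0.        ,   1.        ]]), 'cam_to_world': array([[ 0.91306655, -0.24541603,  0.32569994,  0.21452228],
       [-0.40761991, -0.57363659,  0.71048369, -0.79597212],
       [ 0.01246932, -0.78148067, -0.62380484,  0.79106802],
       [ 0.        ,  0.        ,  0.        ,  1.        ]])}
```

View pics/top0.png

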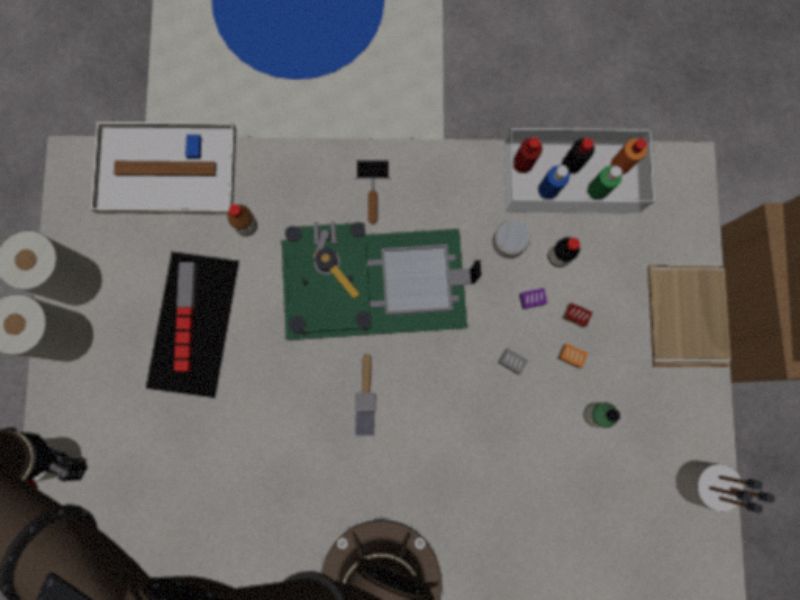

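View pics/side0.png

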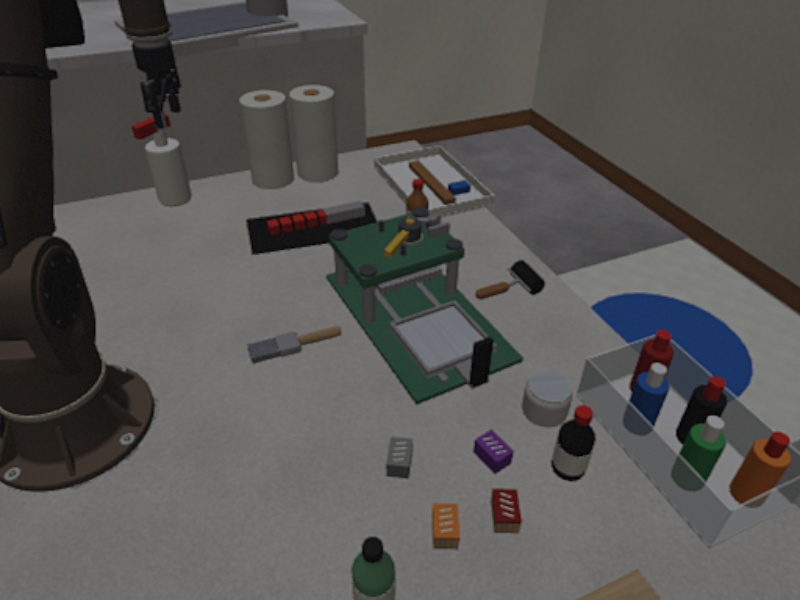

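Top view, in 800 px terms: red block at (577,315), orange at (573,355), with purple (533,298) and grey (512,361) look-alikes. The bed is at (416,278), the lever at (326,260)->(355,295) and the bar on its mat at about (183,315). Blue and green blocks appear to be absent. Next I'll measure.

```bash
cat > h.py <<'E'
from rig import readout, viewer, robot, finder
import cv2,numpy as np
def ray(cam,p,cal=None):
    c=cal or viewer.get_calibration(cam);K=c["intrinsics"];T=c["cam_to_world"]
    d=np.array([(p[0]-K[0,2])/K[0,0],(p[1]-K[1,2])/K[1,1],1.])
    if cam=="wrist":
        r=np.hypot(d[0],d[1]);d=np.array([d[0]/r*np.sin(r),d[1]/r*np.sin(r),np.cos(r)]) if r>1e-9 else d
    return T[:3,3],T[:3,:3]@d
def at(cam,p,z,cal=None):
    o,d=ray(cam,p,cal);return (o+d*(z-o[2])/d[2])
def look(thing,cam,z,n=2,minc=.2,cal=None):
    return [(np.round(at(cam,r["point"],z,cal)[:2]*1000).tolist(),round(r["conf"],2),np.round(r["point"]).tolist()) for r in finder.mark_of(thing,cam)[:n] if r["conf"]>minc]
def axes(mask,cam,z,cal=None):
    # min area rect of mask projected on plane z: centre, sides, angle (world deg) of long side
    ys,xs=np.nonzero(mask);P=np.array([at(cam,(x,y),z,cal)[:2]*1000 for x,y in zip(xs,ys)],np.float32)
    b=cv2.boxPoints(cv2.minAreaRect(P));e=[b[1]-b[0],b[2]-b[1]];L=[np.linalg.norm(v) for v in e]
    v=e[int(np.argmax(L))];return np.round(b.mean(0)),np.round(sorted(L)),round(np.degrees(np.arctan2(v[1],v[0]))%180,1)
def st():
    s=readout.sense();R=s["eef_rot"];print("t",s["clock"],"pos",np.round(s["eef_pos"]*1000,1),"xyaw",round(np.degrees(np.arctan2(R[1,0],R[0,0])),1),"q",np.round(s["joint_pos"]),"F",np.round(s["ft_force"],1),"gap",round(s["finger_gap"],4),s["finger_force"])
    return s
def go(x,y,z,xyaw):
    # shift needed in tool axes (mm, start frame) and turn about tool z (deg)
    s=st();R=s["eef_rot"];d=R.T@(np.array([x,y,z])-s["eef_pos"]*1000)
    yaw=np.degrees(np.arctan2(R[1,0],R[0,0]));t=-((xyaw-yaw+90)%180-90)
    print("shift",np.round(d,1),"turn",round(t,1))
E
python3 - <<'E'
from h import *
Z=dict(press=0,bed_floor=.024,bed_handle=.098,lever_pivot=.144,lever_tip=.144,bar_grip=.0155,mat=0,block1_c=.015,block2_c=.015,block3_c=.015,block4_c=.015)
for c in("top","side"):
    viewer.camera(c)
    for t,z in Z.items(): print(c,t,look(t,c,z,3))
for t in("block2_c","block4_c","bar_grip","mat","press","bed_floor"):
    viewer_z=.03 if "block" in t else .028 if "bar" in t else .012
    for m in finder.silhouettes(t,"top")[:3]: print(t,round(m["conf"],2),m["point"],axes(m["mask"],"top",viewer_z))
E
```

```text
top press [([617.0, 105.0], 0.94, [214.0, 182.0]), ([753.0, 299.0], 0.63, [158.0, 142.0]), ([835.0, 31.0], 0.57, [236.0, 120.0])]
top bed_floor [([617.0, -65.0], 0.78, [264.0, 181.0])]
top bed_handle [([630.0, -195.0], 0.59, [306.0, 173.0])]
top lever_pivot [([643.0, 115.0], 0.58, [208.0, 166.0])]
top lever_tip [([561.0, 47.0], 0.65, [229.0, 192.0]), ([601.0, -65.0], 0.59, [266.0, 179.0]), ([455.0, -375.0], 0.43, [368.0, 227.0])]
top bar_grip [([512.0, 421.0], 0.74, [117.0, 212.0])]
top mat [([547.0, 409.0], 0.75, [123.0, 202.0]), ([756.0, 300.0], 0.65, [157.0, 142.0]), ([587.0, 58.0], 0.52, [228.0, 191.0])]
top block1_c []
top block2_c [([466.0, -412.0], 0.47, [368.0, 227.0]), ([446.0, -285.0], 0.47, [330.0, 232.0])]
top block3_c []
top block4_c [([557.0, -422.0], 0.58, [370.0, 200.0]), ([596.0, -332.0], 0.47, [343.0, 188.0])]
side press [([616.0, 112.0], 0.69, [255.0, 186.0]), ([521.0, 456.0], 0.44, [195.0, 139.0]), ([554.0, -417.0], 0.34, [325.0, 329.0])]
side bed_floor [([629.0, -66.0], 0.61, [284.0, 213.0])]
side bed_handle [([632.0, -192.0], 0.63, [309.0, 222.0]), ([625.0, -427
[... 1025 characters left out ...]
101.6))
bar_grip 0.76 [119.0, 203.4] (array([543., 418.], dtype=float32), array([ 40., 229.], dtype=float32), np.float32(1.1))Traceback (most recent call last):
  File "<stdin>", line 8, in <module>
  File "h.py", line 15, in axes
    ys,xs=np.nonzero(mask);P=np.array([at(cam,(x,y),z,cal)[:2]*1000 for x,y in zip(xs,ys)],np.float32)
                                       ~~^^^^^^^^^^^^^^^^^
  File "h.py", line 10, in at
    o,d=ray(cam,p,cal);return (o+d*(z-o[2])/d[2])
        ~~~^^^^^^^^^^^
  File "h.py", line 4, in ray
    c=cal or viewer.get_calibration(cam);K=c["intrinsics"];T=c["cam_to_world"]
             ~~~~~~~~~~~~~~~~~~~~~~^^^^^
ValueError: time passes only in moves, steps and waits
```

```bash
sed -i 's/^def ray/C={}\ndef gc(cam):\n    if cam not in C: C[cam]=viewer.get_calibration(cam)\n    return C[cam]\ndef ray/; s/cal or viewer.get_calibration(cam)/cal or gc(cam)/' h.py
python3 -m inch '[[0,0,0,7,1],[0,0,0,7,1],[0,0,0,7,1],[0,0,0,7,1],[0,0,0,7,1],[0,0,0,7,1],[0,0,0,7,1],[0,0,0,7,1],[0,0,0,7,1],[0,0,0,7,1]]' && python3 -m inch '[[0,0,0,7,1],[0,0,0,7,1],[0,0,0,7,1],[-30,26,0,0,1],[-30,26,0,0,1],[-30,26,0,0,1],[-30,26,0,0,1],[-30,26,0,0,1],[-30,26,0,0,1],[-30,26,0,0,1]]' && python3 -m inch '[[-30,26,0,0,1],[-30,26,0,0,1],[-30,26,0,0,1],[-30,26,0,0,1],[-30,26,0,0,1],[-30,26,0,0,1],[-30,26,0,0,1],[-30,26,0,0,1],[-30,26,0,0,1],[-30,26,0,0,1]]' && python3 -m inch '[[-30,26,0,0,1],[-30,26,0,0,1],[-30,26,0,0,1],[-30,26,0,0,1],[-30,26,0,0,1],[-30,26,0,0,1],[-30,26,0,0,1],[-30,26,0,0,1],[0,0,0,0,1],[0,0,0,0,1]]'
python3 - <<'E'
from h import *
s=st();cal=viewer.get_calibration("wrist");im=viewer.camera("wrist")
cv2.imwrite("pics/w1.png",cv2.resize(im[:,:,::-1],(800,600)))
for t in("block2_c","block4_c"):
    print(t,look(t,"wrist",.015,3,.2,cal))
    for m in finder.silhouettes(t,"wrist")[:3]: print(round(m["conf"],2),m["point"],axes(m["mask"],"wrist",.03,cal))
viewer.camera("top")
for t in("press","bed_floor"):
    for m in finder.silhouettes(t,"top")[:1]: print(t,round(m["conf"],2),m["point"],axes(m["mask"],"top",.012 if t=="press" else .032))
E
```

```text
clock: 2.33
eef_pos: [0.2745, 0.5615, 0.2313]
eef_rot: [[0.112, 0.994, -0.0], [0.994, -0.112, 0.0], [0.0, -0.0, -1.0]]
ft_force: [0.4, -0.6, 0.4]
finger_gap: 0.0855
finger_force: 0.0
clock: 3.17
eef_pos: [0.3412, 0.2899, 0.2315]
eef_rot: [[0.455, 0.891, 0.0], [0.891, -0.455, 0.001], [0.001, -0.0, -1.0]]
ft_force: [0.7, -0.2, 0.1]
finger_gap: 0.0855
finger_force: 0.0
clock: 4.0
eef_pos: [0.4364, -0.0956, 0.2317]
eef_rot: [[0.454, 0.891, 0.001], [0.891, -0.454, 0.001], [0.001, 0.001, -1.0]]
ft_force: [1.8, 1.8, 1.0]
finger_gap: 0.0852
finger_force: 0.0
clock: 4.83
eef_pos: [0.5111, -0.4051, 0.2307]
eef_rot: [[0.458, 0.889, -0.001], [0.889, -0.458, -0.001], [-0.002, -0.001, -1.0]]
ft_force: [0.1, 1.1, -0.0]
finger_gap: 0.0853
finger_force: 0.0
t 4.8333 pos [ 511.1 -405.1  230.7] xyaw 62.7 q [  5.  33.  47.  89. -25.  69.  29.] F [ 0.1  1.1 -0. ] gap 0.0853 0.0
block2_c [([459.0, -404.0], 0.7, [218.0, 173.0]), ([447.0, -281.0], 0.55, [162.0, 92.0])]
0.59 [160.1, 89.1] (array([ 452., -278.], dtype=float32), array([43., 51.], dtype=float32), np.float32(59.8))
0.56 [218.8, 171.5] (array([ 464., -403.], dtype=float32), array([38., 57.], dtype=float32), np.float32(65.1))
block4_c [([551.0, -414.0], 0.96, [288.0, 147.0]), ([587.0, -327.0], 0.55, [282.0, 70.0])]
0.92 [286.7, 149.2] (array([ 550., -415.], dtype=float32), array([36., 54.], dtype=float32), np.float32(65.5))
0.57 [280.0, 72.2] (array([ 584., -324.], dtype=float32), array([36., 50.], dtype=float32), np.float32(102.9))
press 0.78 [238.3, 180.6] (array([635.,   2.], dtype=float32), array([250., 430.], dtype=float32), np.float32(94.1))
bed_floor 0.83 [269.1, 180.3] (array([ 627., -106.], dtype=float32), array([144., 211.], dtype=float32), np.float32(94.0))
```

View pics/w1.png

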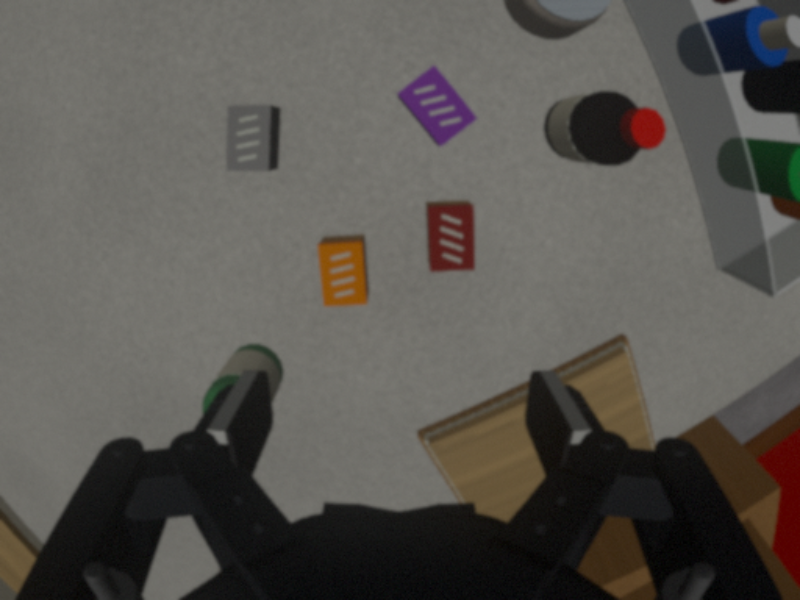

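```bash
python3 -m inch '[[9,39,0,-2.5,0.75],[0,0,41,0,0.75],[0,0,41,0,0.75],[0,0,41,0,0.75],[0,0,41,0,0.75],[0,0,30,0,0.75],[0,0,20,0,0.75],[0,0,8,0,0.75],[0,0,3,0,0.75],[0,0,0,0,0.75]]'; python3 -c "
from h import *
go(550,-415,5,65)"
```

```text
clock: 6.07
eef_pos: [0.5514, -0.4119, 0.0068]
eef_rot: [[0.415, 0.91, 0.0], [0.91, -0.415, -0.0], [-0.0, 0.0, -1.0]]
ft_force: [-0.4, 0.1, 0.7]
finger_gap: 0.0643
finger_force: 0.0
t 6.0667 pos [ 551.4 -411.9    6.8] xyaw 65.5 q [ 11.  49.  36.  94. -36.  50.  37.] F [-0.4  0.1  0.7] gap 0.0643 0.0
shift [-3.4  0.   1.8] turn 0.5
```

```bash
python3 -m inch '[[-2,0,2,0,0],[0,0,0,0,0],[0,0,0,0,0],[0,0,0,0,0],[0,0,0,0,0],[0,0,0,0,0]]' 45 && python3 -m inch '[[0,0,-30,0,0],[0,0,-40,0,0],[0,0,-40,0,0],[0,0,-40,0,0],[0,0,0,-6,0],[0,0,0,-6,0],[0,0,0,-6,0],[0,0,0,-6,0],[0,0,0,-5,0]]' && python3 -m inch '[[34,10,0,0,0],[34,10,0,0,0],[34,10,0,0,0],[34,10,0,0,0],[34,10,0,0,0],[34,10,0,0,0],[20,5,0,0,0],[0,0,0,0,0],[0,0,0,0,0]]'
python3 - <<'E'
from h import *
s=st();cal=viewer.get_calibration("wrist");im=viewer.camera("wrist")
cv2.imwrite("pics/w2.png",cv2.resize(im[:,:,::-1],(800,600)))
print(look("bed_floor","wrist",.024,3,.2,cal),look("bed_handle","wrist",.098,3,.2,cal),look("block4_c","wrist",s["eef_pos"][2]+.01,3,.2,cal))
for m in finder.silhouettes("bed_floor","wrist")[:1]: print(round(m["conf"],2),m["point"],axes(m["mask"],"wrist",.032,cal))
E
```

```text
clock: 6.57
eef_pos: [0.5509, -0.4146, 0.006]
eef_rot: [[0.416, 0.909, 0.002], [0.909, -0.416, -0.001], [-0.0, 0.002, -1.0]]
ft_force: [-0.6, -0.3, 6.7]
finger_gap: 0.0334
finger_force: 46.2
clock: 7.32
eef_pos: [0.5502, -0.4136, 0.155]
eef_rot: [[-0.083, 0.997, 0.001], [0.997, 0.083, -0.0], [-0.0, 0.001, -1.0]]
ft_force: [-1.0, 1.3, -0.6]
finger_gap: 0.0327
finger_force: 45.2
clock: 8.07
eef_pos: [0.5982, -0.1835, 0.1547]
eef_rot: [[-0.081, 0.997, 0.001], [0.997, 0.081, 0.001], [0.001, 0.001, -1.0]]
ft_force: [-0.2, -0.5, -0.8]
finger_gap: 0.0335
finger_force: 29.8
t 8.0667 pos [ 598.2 -183.5  154.7] xyaw 94.6 q [-12.  32.  36.  97. -22.  58.  37.] F [-0.2 -0.5 -0.8] gap 0.0335 29.761527478694916
[([623.0, -72.0], 0.76, [292.0, 59.0])] [([630.0, -191.0], 0.95, [297.0, 216.0])] [([598.0, -185.0], 0.75, [255.0, 254.0])]
0.86 [292.7, 77.6] (array([ 627., -126.], dtype=float32), array([144., 232.], dtype=float32), np.float32(94.8))
```

View pics/w2.png

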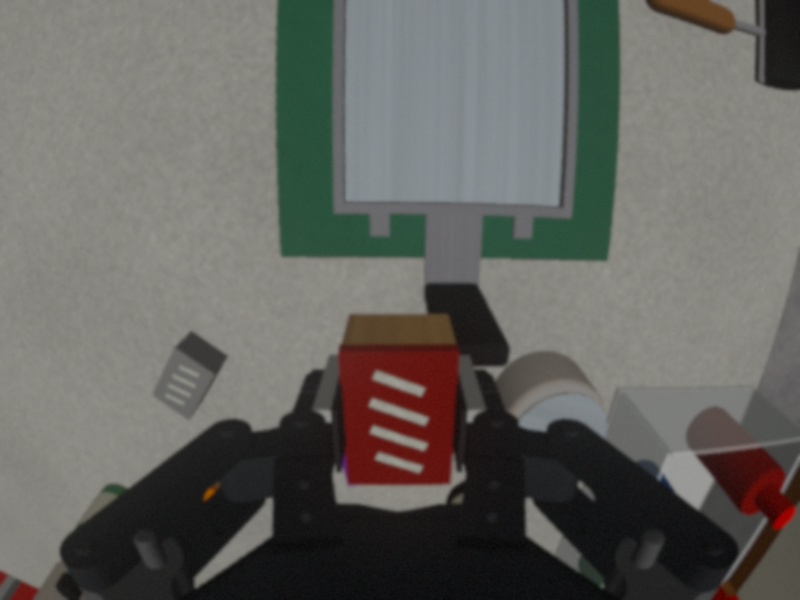

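The red block is held flat and square to the bed. The bed's inner near corners are at about (345,202) and (565,208), and the handle top is at (465,320).

```bash
python3 -m inch '[[0,0,0,0,0]]' 60; python3 - <<'E'
from h import *
s=st();cal=viewer.get_calibration("wrist")
k=.64
a=at("wrist",(345*k,202*k),.028,cal)*1000;b=at("wrist",(565*k,208*k),.028,cal)*1000
print(a,b,np.linalg.norm(b-a)); u=(b-a)[:2]/np.linalg.norm(b-a); n=np.array([-u[1],u[0]])
c=(a+b)[:2]/2+65*n; print("yaw",np.degrees(np.arctan2(u[1],u[0])),"centre",c)
A=np.radians(4.5);y=np.array([-np.sin(A),np.cos(A)])
print("targets",c-31*y,c+31*y)
E
```

```text
clock: 8.4
eef_pos: [0.5973, -0.1866, 0.1544]
eef_rot: [[-0.075, 0.997, 0.0], [0.997, 0.075, -0.0], [-0.0, 0.0, -1.0]]
ft_force: [-0.8, -0.2, -2.7]
finger_gap: 0.0325
finger_force: 62.2
t 8.4 pos [ 597.3 -186.6  154.4] xyaw 94.3 q [-11.  32.  36.  97. -22.  58.  37.] F [-0.8 -0.2 -2.7] gap 0.0325 62.19382166862488
[ 562.93278849 -144.70928657   28.        ] [ 695.03021026 -136.49793662   28.        ] 132.3523898763474
yaw 3.557004474961774 centre [624.94879738 -75.72882979]
targets [ 627.38102934 -106.63326713] [622.51656541 -44.82439244]
```

```bash
python3 -m inch '[[36,9,0,0,0],[36,9,0,0,0],[36,9,0,0,0],[34,9,0,0,0],[0,0,30,0,0],[0,0,35,0,0],[0,0,30,0,0],[0,0,0,0,0]]' && python3 -c "
from h import *
go(622,-43,31,94.1)"
```

```text
clock: 9.07
eef_pos: [0.6188, -0.0406, 0.054]
eef_rot: [[-0.077, 0.997, -0.009], [0.997, 0.077, -0.0], [0.001, -0.009, -1.0]]
ft_force: [-1.5, 0.6, -1.4]
finger_gap: 0.0328
finger_force: 62.4
t 9.0667 pos [618.8 -40.6  54. ] xyaw 94.4 q [-22.  39.  32. 102. -27.  47.  27.] F [-1.5  0.6 -1.4] gap 0.0328 62.43655800819397
shift [-2.7  3.2 22.9] turn 0.3
```

```bash
python3 -m inch '[[-2,1,10,0,0],[0,0,9,0,0],[0,0,5,0,0],[0,0,0,0,0],[0,0,0,0,0]]' && python3 -c "
from h import *
go(622,-43,30,94.1)"
```

```text
clock: 9.48
eef_pos: [0.6242, -0.0431, 0.036]
eef_rot: [[-0.077, 0.997, 0.001], [0.997, 0.077, 0.0], [0.0, 0.001, -1.0]]
ft_force: [0.5, -0.3, 0.4]
finger_gap: 0.0325
finger_force: 62.4
t 9.4833 pos [624.2 -43.1  36. ] xyaw 94.4 q [-21.  40.  31. 103. -28.  45.  28.] F [ 0.5 -0.3  0.4] gap 0.0325 62.43613958358765
shift [ 0.3 -2.2  6. ] turn 0.3
```

```bash
python3 -m inch '[[0,-2,3,0,0],[0,0,2,0,0],[0,0,0,0,0],[0,0,0,0,0.8],[0,0,0,0,0.8],[0,0,0,0,0.8],[0,0,0,0,0.8],[0,0,-20,0,0.8],[0,0,-40,0,0.8],[0,0,-41,0,0.8]]' && python3 -m inch '[[0,0,-30,0,0.8],[-20,0,-10,0,0.8],[-35,-16,0,6,0.8],[-35,-16,0,6,0.8],[0,0,0,6,0.8],[0,0,0,6,0.8],[0,0,0,5,0.8],[0,0,0,0,0.8],[0,0,0,0,0.8]]'
python3 - <<'E'
from h import *
cal=viewer.get_calibration("wrist");im=viewer.camera("wrist")
cv2.imwrite("pics/w3.png",cv2.resize(im[:,:,::-1],(800,600)))
viewer.camera("top");viewer.camera("side")
for c in("wrist","top","side"):print(c,look("block4_c",c,.039,1,.2,cal if c=="wrist" else None),look("block2_c",c,.015,2,.2,cal if c=="wrist" else None))
for m in finder.silhouettes("block2_c","top")[:2]: print(axes(m["mask"],"top",.03))
go(462,-403,150,65)
E
```

```text
clock: 10.32
eef_pos: [0.6204, -0.043, 0.1312]
eef_rot: [[-0.077, 0.997, -0.004], [0.997, 0.077, -0.001], [-0.0, -0.004, -1.0]]
ft_force: [2.1, 0.3, 1.6]
finger_gap: 0.0687
finger_force: 0.0
clock: 11.07
eef_pos: [0.5931, -0.1335, 0.1713]
eef_rot: [[0.413, 0.911, -0.0], [0.911, -0.413, -0.0], [-0.0, -0.0, -1.0]]
ft_force: [-1.4, -0.1, -0.1]
finger_gap: 0.0683
finger_force: 0.0
wrist [([624.0, -45.0], 0.66, [246.0, 75.0])] [([443.0, -280.0], 0.71, [198.0, 310.0])]
top [([588.0, -313.0], 0.75, [339.0, 189.0])] [([453.0, -279.0], 0.66, [328.0, 230.0]), ([468.0, -408.0], 0.45, [367.0, 226.0])]
side [([569.0, -343.0], 0.74, [316.0, 291.0])] [([455.0, -275.0], 0.85, [258.0, 291.0]), ([455.0, -401.0], 0.56, [282.0, 336.0])]
(array([ 450., -275.], dtype=float32), array([36., 50.], dtype=float32), np.float32(56.2))
(array([ 463., -401.], dtype=float32), array([39., 57.], dtype=float32), np.float32(63.3))
t 11.5667 pos [ 593.1 -133.7  171.3] xyaw 65.5 q [-22.  32.  45.  99. -26.  60.   7.] F [-0.  -0.4  1.1] gap 0.0686 0.0
shift [-299.5   -7.4   21.3] turn 0.5
```

View pics/w3.png

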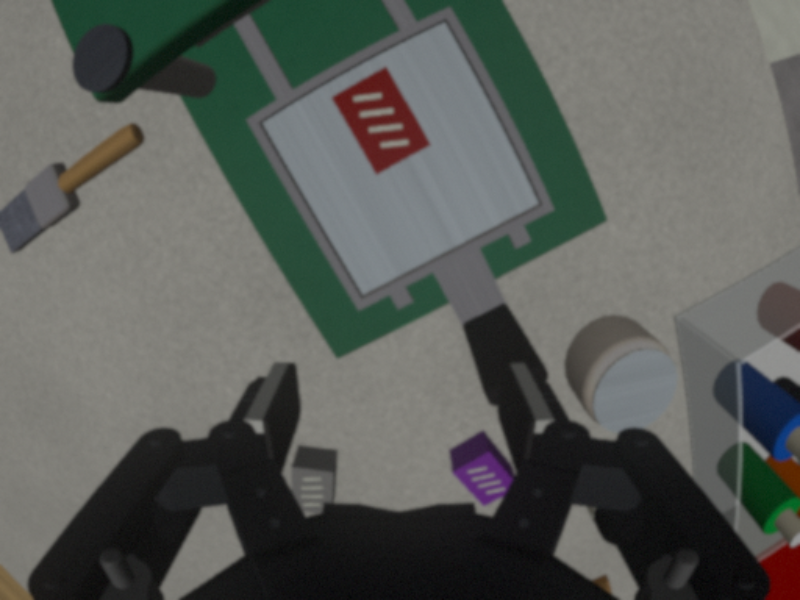

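The red block lies flat in the bed near its far rim. Next is orange at (463,-402).

```bash
python3 -m inch '[[-37,-1,0,0,0.8],[-37,-1,0,0,0.8],[-37,-1,0,0,0.8],[-37,-1,0,0,0.8],[-37,-1,0,0,0.8],[-37,-1,0,0,0.8],[-37,-1,0,0,0.8],[-37,-1,0,0,0.8],[0,0,0,0,0.8],[0,0,0,0,0.8]]' 60 
python3 - <<'E'
from h import *
s=st();cal=viewer.get_calibration("wrist");im=viewer.camera("wrist")
print(look("block2_c","wrist",.015,2,.2,cal))
for m in finder.silhouettes("block2_c","wrist")[:2]: print(m["point"],axes(m["mask"],"wrist",.03,cal))
go(463,-402,5,65)
E
```

```text
clock: 12.4
eef_pos: [0.4606, -0.4024, 0.1717]
eef_rot: [[0.421, 0.907, -0.0], [0.907, -0.421, -0.001], [-0.001, 0.0, -1.0]]
ft_force: [0.8, 0.7, -0.5]
finger_gap: 0.0683
finger_force: 0.0
t 12.4 pos [ 460.6 -402.4  171.7] xyaw 65.1 q [  7.  32.  45.  99. -25.  60.  35.] F [ 0.8  0.7 -0.5] gap 0.0683 0.0
[([462.0, -406.0], 0.65, [258.0, 170.0]), ([448.0, -278.0], 0.63, [191.0, 64.0])]
[190.1, 63.6] (array([ 451., -277.], dtype=float32), array([40., 52.], dtype=float32), np.float32(59.8))
[256.4, 167.0] (array([ 463., -403.], dtype=float32), array([35., 56.], dtype=float32), np.float32(65.1))
t 12.55 pos [ 463.6 -398.3  171. ] xyaw 65.5 q [  6.  32.  45.  99. -25.  60.  35.] F [ 0.2 -0.9 -0.5] gap 0.0686 0.0
shift [ -3.7   1.  166. ] turn 0.5
```

```bash
python3 -m inch '[[-5,0,35,0,0.8],[0,0,40,0,0.8],[0,0,40,0,0.8],[0,0,30,0,0.8],[0,0,15,0,0.8],[0,0,5,0,0.8],[0,0,0,0,0.8],[0,0,0,0,0.8]]' && python3 -m inch '[[0,0,0,0,0],[0,0,0,0,0],[0,0,0,0,0],[0,0,0,0,0],[0,0,0,0,0],[0,0,0,0,0]]' 60 && python3 -c "
from h import *
go(463,-403,5,65)"
```

```text
clock: 13.22
eef_pos: [0.4617, -0.4039, 0.0071]
eef_rot: [[0.414, 0.91, 0.001], [0.91, -0.414, -0.001], [-0.0, 0.001, -1.0]]
ft_force: [0.2, 0.2, 0.5]
finger_gap: 0.0681
finger_force: 0.0
clock: 13.72
eef_pos: [0.4615, -0.4045, 0.0078]
eef_rot: [[0.415, 0.91, 0.002], [0.91, -0.415, -0.001], [0.0, 0.002, -1.0]]
ft_force: [-0.1, 2.1, 7.3]
finger_gap: 0.0329
finger_force: 60.5
t 13.7167 pos [ 461.5 -404.5    7.8] xyaw 65.5 q [ 13.  43.  35. 106. -36.  43.  44.] F [-0.1  2.1  7.3] gap 0.0329 60.52659273147583
shift [2.  0.7 2.8] turn 0.5
```

```bash
python3 -m inch '[[0,0,-30,0,0],[0,0,-40,0,0],[0,0,-40,0,0],[0,0,-40,0,0],[0,0,0,-6,0],[0,0,0,-6,0],[0,0,0,-6,0],[0,0,0,-6,0],[0,0,0,-4.5,0],[0,0,0,0,0]]' && python3 -m inch '[[32,20,0,0,0],[32,20,0,0,0],[32,20,0,0,0],[32,20,0,0,0],[32,20,0,0,0],[32,20,0,0,0],[32,20,0,0,0],[32,20,0,0,0],[31,25,0,0,0],[0,0,0,0,0]]'&& python3 -m inch '[[0,0,0,0,0],[0,0,0,0,0]]'
python3 - <<'E'
from h import *
s=st();cal=viewer.get_calibration("wrist");im=viewer.camera("wrist")
cv2.imwrite("pics/w4.png",cv2.resize(im[:,:,::-1],(800,600)))
print(look("block2_c","wrist",s["eef_pos"][2]+.007,3,.2,cal),look("block4_c","wrist",.039,1,.2,cal))
go(626,-105,32,94.1)
E
```

```text
clock: 14.55
eef_pos: [0.4606, -0.4043, 0.157]
eef_rot: [[-0.072, 0.997, 0.001], [0.997, 0.072, -0.0], [-0.0, 0.001, -1.0]]
ft_force: [0.0, 0.2, -0.3]
finger_gap: 0.0327
finger_force: 60.0
clock: 15.38
eef_pos: [0.6301, -0.0945, 0.1558]
eef_rot: [[-0.077, 0.997, 0.002], [0.997, 0.077, 0.005], [0.005, 0.002, -1.0]]
ft_force: [-0.4, 2.2, -1.0]
finger_gap: 0.0328
finger_force: 60.0
clock: 15.55
eef_pos: [0.6253, -0.1053, 0.1564]
eef_rot: [[-0.067, 0.998, -0.0], [0.998, 0.067, -0.001], [-0.001, -0.0, -1.0]]
ft_force: [0.1, -1.1, -1.2]
finger_gap: 0.0326
finger_force: 60.0
t 15.55 pos [ 625.3 -105.3  156.4] xyaw 93.8 q [-19.  33.  36.  96. -22.  58.  28.] F [ 0.1 -1.1 -1.2] gap 0.0326 60.03864884376526
[([625.0, -105.0], 0.63, [255.0, 249.0]), ([537.0, -147.0], 0.6, [111.0, 291.0])] [([621.0, -46.0], 0.76, [254.0, 113.0])]
t 15.7 pos [ 624.9 -106.8  156.6] xyaw 93.7 q [-18.  33.  36.  96. -22.  58.  28.] F [-0.2 -0.5 -0.5] gap 0.0329 60.03866672515869
shift [  1.7   1.3 124.6] turn -0.4
```

View pics/w4.png

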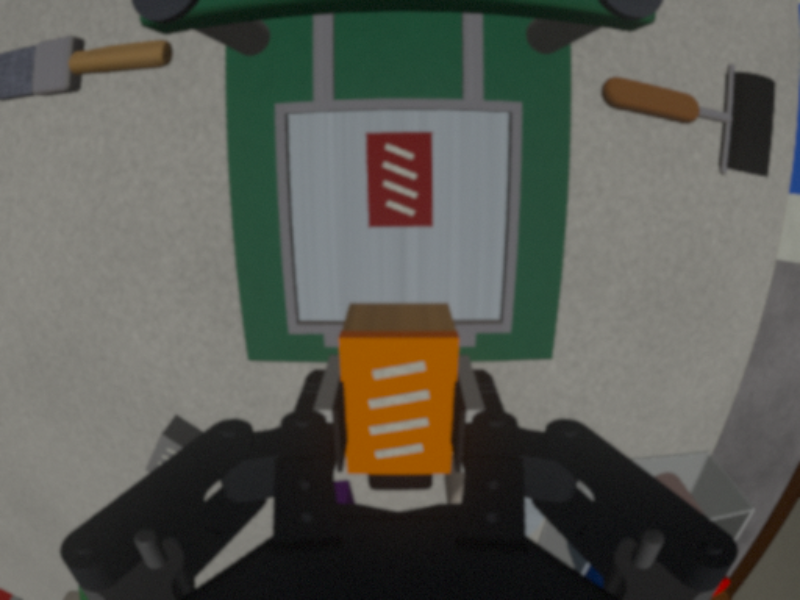

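Red lies at (400,180), inside the bed's inner corners (286,112), (511,112), (502,322) and (298,322). Orange is held straight. I'll re-check the bed centre from these corners before lowering it.

```bash
python3 - <<'E'
from h import *
cal=viewer.get_calibration("wrist");k=.64
P=np.array([at("wrist",(x*k,y*k),.028,cal)[:2]*1000 for x,y in((286,112),(511,112),(502,322),(298,322))])
print(np.round(P),P.mean(0));Q=np.array([at("wrist",(x*k,y*k),.054,cal)[:2]*1000 for x,y in((367,132),(432,132),(432,226),(370,226))]);print(np.round(Q),Q.mean(0))
go(626,-105,32,94.1)
E
```

```text
[[ 553.  -13.]
 [ 684.   -4.]
 [ 693. -134.]
 [ 563. -143.]] [623.28472579 -73.5223361 ]
[[603. -23.]
 [637. -21.]
 [641. -71.]
 [607. -73.]] [622.00397169 -47.33547748]
t 15.7 pos [ 624.9 -106.8  156.6] xyaw 93.7 q [-18.  33.  36.  96. -22.  58.  28.] F [-0.2 -0.5 -0.5] gap 0.0329 60.03866672515869
shift [  1.7   1.3 124.6] turn -0.4
```

```bash
python3 -m inch '[[0,0,40,0,0],[0,0,35,0,0],[0,0,25,0,0],[0,0,12,0,0],[0,0,6,0,0],[0,0,0,0,0],[0,0,0,0,0]]' && python3 -c "
from h import *
go(625.5,-106.5,31.5,94.1)"
```

```text
clock: 16.28
eef_pos: [0.6263, -0.1059, 0.0396]
eef_rot: [[-0.068, 0.998, 0.002], [0.998, 0.068, -0.0], [-0.001, 0.002, -1.0]]
ft_force: [-0.0, 0.3, 0.3]
finger_gap: 0.0325
finger_force: 60.1
t 16.2833 pos [ 626.3 -105.9   39.6] xyaw 93.9 q [-15.  40.  31. 101. -27.  46.  33.] F [-0.   0.3  0.3] gap 0.0325 60.09689211845398
shift [-0.5 -0.9  8.1] turn -0.2
```

```bash
python3 -m inch '[[0,-1,4,0,0],[0,0,3,0,0],[0,0,0,0,0],[0,0,0,0,0.8],[0,0,0,0,0.8],[0,0,0,0,0.8],[0,0,0,0,0.8],[0,0,-20,0,0.8],[0,0,-40,0,0.8],[0,0,-40,0,0.8]]' && python3 -m inch '[[0,0,-35,0,0],[0,0,0,0,0],[-30,0,0,0,0],[-40,0,0,0,0],[-40,0,0,0,0],[-12,0,0,0,0],[0,0,0,0,0],[0,0,0,0,0]]' 60
python3 - <<'E'
from h import *
cal=viewer.get_calibration("wrist");im=viewer.camera("wrist");s=st()
print(look("block2_c","wrist",.039,3,.2,cal),look("block4_c","wrist",.039,1,.2,cal),look("bed_handle","wrist",.098,1,.2,cal),look("bed_floor","wrist",.024,1,.2,cal))
cv2.imwrite("pics/w5.png",cv2.resize(im[:,:,::-1],(800,600)))
go(634,-228,85,94.1)
E
```

```text
clock: 17.12
eef_pos: [0.6233, -0.105, 0.1313]
eef_rot: [[-0.068, 0.998, -0.004], [0.998, 0.068, -0.0], [0.0, -0.004, -1.0]]
ft_force: [1.6, 0.4, 0.2]
finger_gap: 0.0683
finger_force: 0.0
clock: 17.78
eef_pos: [0.6324, -0.2282, 0.1661]
eef_rot: [[-0.066, 0.998, -0.0], [0.998, 0.066, -0.0], [-0.0, -0.0, -1.0]]
ft_force: [-0.2, -0.2, -0.0]
finger_gap: -0.0001
finger_force: 0.0
t 17.8333 pos [ 632.9 -226.4  166. ] xyaw 93.9 q [ -7.  36.  36.  89. -23.  62.  38.] F [-0.9  0.4 -0.6] gap 0.0004 0.0
[([624.0, -106.0], 0.93, [255.0, 43.0]), ([466.0, -271.0], 0.9, [99.0, 204.0])] [([591.0, -314.0], 0.56, [210.0, 251.0])] [([631.0, -193.0], 0.77, [256.0, 152.0])] [([625.0, -99.0], 0.34, [256.0, 39.0])]
t 18.0333 pos [ 633.2 -225.2  166.2] xyaw 94.1 q [ -7.  36.  36.  89. -23.  62.  38.] F [ 0.  -0.9  0. ] gap -0.0002 0.0
shift [-2.9  0.6 81.2] turn -0.0
```

View pics/w5.png

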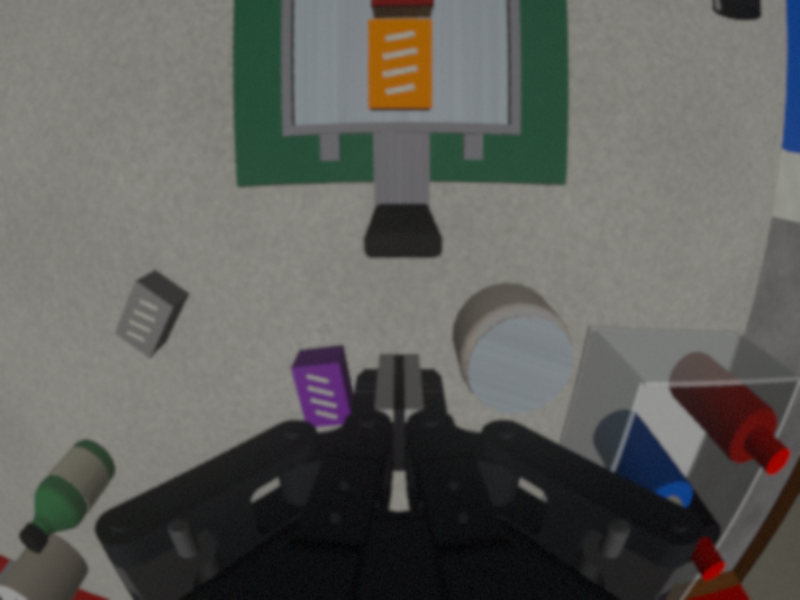

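```bash
python3 -m inch '[[-10,0,20,0,0],[0,0,30,0,0],[0,0,25,0,0],[0,0,6,0,0],[0,0,0,0,0],[6,0,0,0,0],[6,0,0,0,0],[6,0,0,0,0],[6,0,0,0,0],[8,0,0,0,0]]' && python3 -m inch '[[10,0,0,0,0],[10,0,0,0,0],[10,0,0,0,0],[10,0,0,0,0],[10,0,0,0,0],[10,0,0,0,0],[10,0,0,0,0],[10,0,0,0,0],[10,0,0,0,0],[10,0,0,0,0]]' && python3 -m inch '[[10,0,0,0,0],[10,0,0,0,0],[10,0,0,0,0],[10,0,0,0,0],[8,0,0,0,0],[8,0,0,0,0],[5,0,0,0,0],[4,0,0,0,0],[0,0,0,0,0],[0,0,0,0,0]]'
python3 - <<'E'
from h import *
viewer.camera("top");viewer.camera("side")
for c in("top","side"):print(look("bed_handle",c,.098,1),look("lever_tip",c,.144,1),look("lever_pivot",c,.144,1))
go(619.5,-20,85,94.1)
E
```

```text
clock: 18.87
eef_pos: [0.6321, -0.2052, 0.0865]
eef_rot: [[-0.069, 0.998, 0.002], [0.998, 0.069, -0.002], [-0.002, 0.002, -1.0]]
ft_force: [0.4, -4.4, 1.8]
finger_gap: -0.0001
finger_force: 1.9
clock: 19.7
eef_pos: [0.6242, -0.1041, 0.0852]
eef_rot: [[-0.069, 0.998, -0.0], [0.998, 0.069, 0.0], [0.0, -0.0, -1.0]]
ft_force: [0.5, -3.6, 3.1]
finger_gap: 0.0002
finger_force: 2.0
clock: 20.53
eef_pos: [0.6201, -0.0393, 0.0851]
eef_rot: [[-0.069, 0.998, -0.0], [0.998, 0.069, 0.001], [0.001, -0.0, -1.0]]
ft_force: [0.3, -0.5, 0.1]
finger_gap: 0.0001
finger_force: 0.0
[] [([559.0, 57.0], 0.85, [226.0, 193.0])] [([636.0, 112.0], 0.67, [208.0, 168.0])]
[([621.0, -17.0], 0.77, [275.0, 184.0])] [([558.0, 50.0], 0.65, [245.0, 163.0])] []
t 20.9333 pos [620.1 -40.4  85.3] xyaw 93.9 q [-24.  36.  34. 102. -26.  50.  26.] F [-0.5 -0.3 -0.5] gap 0.0001 0.0
shift [20.4  0.8  0.3] turn -0.2
```

```bash
python3 -m inch '[[5,0,0,0,0],[5,0,0,0,0],[4,0,0,0,0],[3,0,0,0,0],[2,0,0,0,0],[0,0,0,0,0]]' && python3 -m inch '[[2,0,0,0,0],[2,0,0,0,0],[0,0,0,0,0]]'&& python3 -m inch '[[2,0,0,0,0],[0,0,0,0,0]]'
```

```text
clock: 21.43
eef_pos: [0.6191, -0.0282, 0.0856]
eef_rot: [[-0.064, 0.998, 0.002], [0.998, 0.064, -0.009], [-0.009, 0.002, -1.0]]
ft_force: [2.1, -21.1, -4.7]
finger_gap: 0.0001
finger_force: 10.5
clock: 21.68
eef_pos: [0.6191, -0.0282, 0.0857]
eef_rot: [[-0.061, 0.998, 0.003], [0.998, 0.061, -0.013], [-0.013, 0.002, -1.0]]
ft_force: [5.2, -30.7, -8.1]
finger_gap: -0.0002
finger_force: 15.5
clock: 21.85
eef_pos: [0.6191, -0.0281, 0.0858]
eef_rot: [[-0.059, 0.998, 0.004], [0.998, 0.059, -0.015], [-0.015, 0.003, -1.0]]
ft_force: [5.2, -36.3, -9.3]
finger_gap: 0.0002
finger_force: 18.0
```

```bash
python3 -m inch '[[-15,0,0,0,0],[-30,0,0,0,0],[0,0,-35,0,0],[0,0,-40,0,0],[0,0,-40,-7,0],[0,0,0,-7,0],[0,0,0,-7,0],[0,0,0,-7,0],[0,0,0,-7,0],[0,0,0,-7,0]]' && python3 -m inch '[[0,0,0,-7,0.7],[0,0,0,-7,0.7],[0,0,0,-7,0.7],[0,0,0,-7,0.7],[0,0,0,-7,0.7],[0,0,0,-6,0.7],[10,37,0,0,0.7],[10,37,0,0,0.7],[10,37,0,0,0.7],[10,37,0,0,0.7]]' && python3 -m inch '[[10,37,0,0,0.7],[10,37,0,0,0.7],[10,37,0,0,0.7],[10,37,0,0,0.7],[10,37,0,0,0.7],[10,37,0,0,0.7],[10,37,0,0,0.7],[0,0,0,0,0.7],[0,0,0,0,0.7]]'
python3 - <<'E'
from h import *
s=st();cal=viewer.get_calibration("wrist");im=viewer.camera("wrist")
cv2.imwrite("pics/w6.png",cv2.resize(im[:,:,::-1],(800,600)))
print(look("bar_grip","wrist",.0155,2,.2,cal),look("mat","wrist",.003,2,.2,cal),look("lever_tip","wrist",.144,2,.2,cal),look("lever_pivot","wrist",.144,2,.2,cal))
for t,z in(("bar_grip",.028),("mat",.003)):
  for m in finder.silhouettes(t,"wrist")[:2]: print(t,m["point"],axes(m["mask"],"wrist",z,cal))
E
```

```text
clock: 22.68
eef_pos: [0.6214, -0.0589, 0.2004]
eef_rot: [[-0.724, 0.69, 0.0], [0.69, 0.724, 0.001], [0.001, 0.001, -1.0]]
ft_force: [-0.4, -0.0, -0.1]
finger_gap: -0.0
finger_force: 0.0
clock: 23.52
eef_pos: [0.5886, 0.0921, 0.2003]
eef_rot: [[-0.999, 0.053, -0.0], [0.053, 0.999, 0.001], [0.0, 0.001, -1.0]]
ft_force: [0.2, 0.1, 0.8]
finger_gap: 0.0601
finger_force: 0.0
clock: 24.27
eef_pos: [0.5309, 0.3562, 0.1998]
eef_rot: [[-0.999, 0.047, -0.001], [0.047, 0.999, 0.001], [0.002, 0.001, -1.0]]
ft_force: [1.1, -0.9, -0.0]
finger_gap: 0.0596
finger_force: 0.0
t 24.2667 pos [530.9 356.2 199.8] xyaw 177.3 q [-47.  28.  12.  91.  -7.  62.  55.] F [ 1.1 -0.9 -0. ] gap 0.0596 0.0
[([515.0, 423.0], 0.56, [313.0, 145.0])] [([528.0, 407.0], 0.97, [298.0, 154.0])] [] [([637.0, 117.0], 0.87, [41.0, 299.0])]
bar_grip [312.2, 155.3] (array([541., 418.], dtype=float32), array([ 35., 230.], dtype=float32), np.float32(180.0))
bar_grip [101.7, 228.1] (array([609., 156.], dtype=float32), array([14., 41.], dtype=float32), np.float32(4.3))
mat [284.7, 132.9] (array([528., 406.], dtype=float32), array([151., 300.], dtype=float32), np.float32(172.5))
mat [221.9, 309.3] (array([760., 292.], dtype=float32), array([62., 83.], dtype=float32), np.float32(175.6))
```

View pics/w6.png

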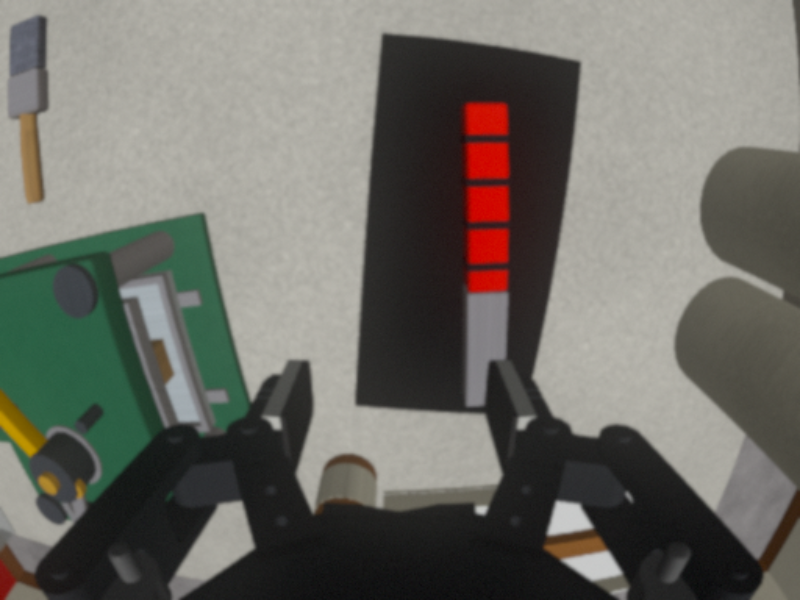

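The bar's red end is at (486,102), the red/steel boundary at (487,292) and the steel end at (487,406). The bed is under the head. I'll project these points onto the bar's top.

```bash
python3 - <<'E'
from h import *
cal=viewer.get_calibration("wrist");k=.64
P=np.array([at("wrist",(x*k,y*k),.028,cal)[:2]*1000 for x,y in((486.5,102),(488,292),(487,406),(465,200),(509,200))])
print(np.round(P,1)); d=P[1]-P[0]; print("len",np.linalg.norm(d),np.linalg.norm(P[2]-P[0]),"yaw",np.degrees(np.arctan2(d[1],d[0])),np.degrees(np.arctan2(*(P[2]-P[0])[::-1])))
u=(P[2]-P[0])/np.linalg.norm(P[2]-P[0]);g=P[1]-50*u;print(g,P[0]+85*u,"width",np.linalg.norm(P[4]-P[3]))
go(*g,20,np.degrees(np.arctan2(d[1],d[0])))
E
```

```text
[[430.1 416.1]
 [564.4 414.4]
 [661.9 415.6]
 [497.  398.8]
 [498.  429.8]]
len 134.32141365376143 231.84486303212685 yaw -0.7083410338799135 -0.11458081040067568
[514.40664829 414.53625027] [515.09522946 415.92683343] width 30.9943724236363
t 24.6167 pos [533.9 350.8 200.5] xyaw 176.8 q [-47.  28.  13.  91.  -7.  62.  55.] F [-0.6  0.2  0. ] gap 0.0598 0.0
shift [ 23.   62.6 180.5] turn -2.5
```

```bash
python3 -m inch '[[11,31,0,-2.5,0.7],[9,31,0,0,0.7],[0,0,40,0,0.7],[0,0,40,0,0.7],[0,0,40,0,0.7],[0,0,35,0,0.7],[0,0,20,0,0.7],[0,0,0,0,0.7],[0,0,0,0,0.7]]' && python3 -c "
from h import *
go(515,415,8,179.6)"
```

```text
clock: 25.37
eef_pos: [0.5153, 0.4138, 0.0249]
eef_rot: [[-1.0, 0.011, -0.001], [0.011, 1.0, -0.001], [0.001, -0.001, -1.0]]
ft_force: [0.2, -0.4, 1.2]
finger_gap: 0.06
finger_force: 0.0
t 25.3667 pos [515.3 413.8  24.9] xyaw 179.4 q [-49.  41.   9.  96.  -8.  44.  53.] F [ 0.2 -0.4  1.2] gap 0.06 0.0
shift [ 0.3  1.3 16.9] turn -0.2
```

```bash
python3 -m inch '[[0,1,10,0,0.7],[0,0,7,0,0.7],[0,0,0,0,0.7],[0,0,0,0,0],[0,0,0,0,0],[0,0,0,0,0],[0,0,0,0,0],[0,0,0,0,0],[0,0,0,0,0]]' 100 && python3 -c "
from h import *
st()" && python3 -m inch '[[0,0,-20,0,0],[0,0,-40,0,0],[0,0,-40,0,0],[0,0,-40,0,0],[0,0,-40,0,0],[0,0,-10,0,0],[0,0,0,0,0],[0,0,0,0,0]]' 100
python3 - <<'E'
from h import *
s=st();cal=viewer.get_calibration("wrist");im=viewer.camera("wrist")
cv2.imwrite("pics/w7.png",cv2.resize(im[:,:,::-1],(800,600)))
z=s["eef_pos"][2]
print(look("bar_grip","wrist",z+.008,2,.2,cal))
for m in finder.silhouettes("bar_grip","wrist")[:1]: print(m["point"],axes(m["mask"],"wrist",z+.02,cal))
E
```

```text
clock: 26.12
eef_pos: [0.5158, 0.4165, 0.0097]
eef_rot: [[-1.0, 0.01, 0.001], [0.01, 1.0, 0.002], [-0.001, 0.002, -1.0]]
ft_force: [-0.7, 0.4, 6.0]
finger_gap: 0.028
finger_force: 99.8
t 26.1167 pos [515.8 416.5   9.7] xyaw 179.5 q [-49.  42.   9.  96.  -9.  43.  53.] F [-0.7  0.4  6. ] gap 0.028 99.78047132492065
clock: 26.78
eef_pos: [0.515, 0.4155, 0.198]
eef_rot: [[-1.0, 0.01, -0.0], [0.01, 1.0, 0.0], [0.0, 0.0, -1.0]]
ft_force: [-1.0, 0.2, -3.6]
finger_gap: 0.0278
finger_force: 99.7
t 26.7833 pos [515.  415.5 198. ] xyaw 179.4 q [-51.  30.  12.  88.  -6.  63.  51.] F [-1.   0.2 -3.6] gap 0.0278 99.70251202583313
[([511.0, 417.0], 0.65, [258.0, 241.0])]
[254.6, 189.5] (array([493., 416.], dtype=float32), array([ 30., 135.], dtype=float32), np.float32(179.2))
```

View pics/w7.png

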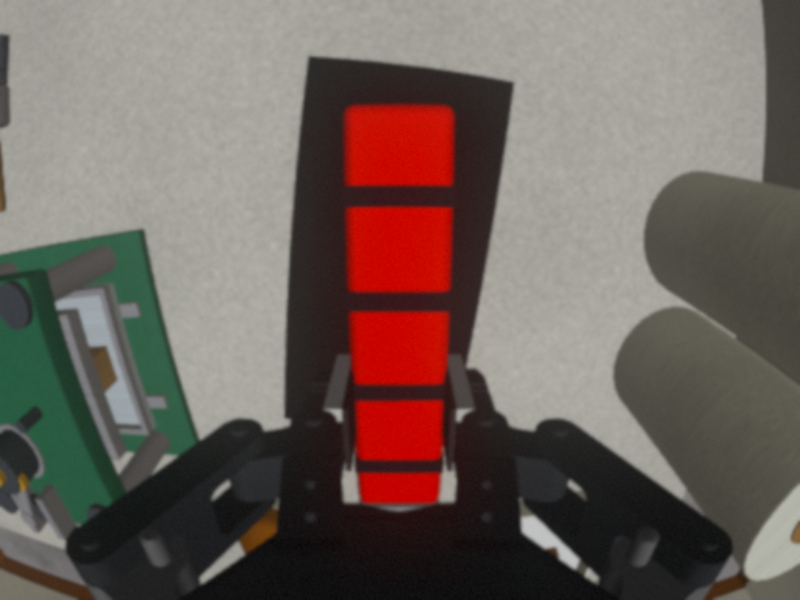

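The bar is held level, with TCP about 4 mm on the channel side of bar_grip. Before fitting it, I'll get a precise fix on the lever.

```bash
python3 -m inch '[[-25,-29,-15,0,0],[-25,-29,-15,0,0],[-25,-29,0,0,0],[-25,-29,0,0,0],[-25,-29,0,0,0],[0,0,0,0,0],[0,0,0,0,0],[0,0,0,0,0]]'
cat >> h.py <<'E'
def lever(cam,cal=None,show=None):
    im=viewer.camera(cam);hsv=cv2.cvtColor(im,cv2.COLOR_RGB2HSV)
    m=cv2.inRange(hsv,(20,150,70),(32,255,255))
    n,l,s,c=cv2.connectedComponentsWithStats(m)
    if n<2: print("none");return im
    i=1+np.argmax(s[1:,4]);ys,xs=np.nonzero(l==i)
    P=np.array([at(cam,(x,y),.152,cal)[:2]*1000 for x,y in zip(xs,ys)],np.float32)
    (c,(w,h),a)=cv2.minAreaRect(P);b=cv2.boxPoints((c,(w,h),a));e=[b[1]-b[0],b[2]-b[1]];v=e[int(np.linalg.norm(e[1])>np.linalg.norm(e[0]))]
    vx,vy,_,_=cv2.fitLine(P,cv2.DIST_L2,0,.01,.01).ravel();u=np.array([vx,vy])*(1 if vx>0 else -1);q=P.mean(0)
    t=(P-q)@u;print(cam,"n",len(xs),"px",xs.mean(),ys.mean(),"yaw",round(np.degrees(np.arctan2(u[1],u[0])),1),"rect",np.round((w,h)),"outer",np.round(q+u*t.min(),1),"inner",np.round(q+u*t.max(),1),"mid",q)
    return im
E
python3 - <<'E'
from h import *
s=st();cal=viewer.get_calibration("wrist")
im=lever("wrist",cal);cv2.imwrite("pics/w8.png",cv2.resize(im[:,:,::-1],(800,600)))
print(look("lever_tip","wrist",.144,2,.2,cal),look("lever_pivot","wrist",.144,2,.2,cal))
lever("top");lever("side")
E
```

```text
clock: 27.6
eef_pos: [0.6381, 0.2694, 0.2263]
eef_rot: [[-1.0, 0.01, -0.003], [0.01, 1.0, -0.001], [0.003, -0.001, -1.0]]
ft_force: [-1.2, 1.6, -4.2]
finger_gap: 0.0276
finger_force: 99.6
t 27.6 pos [638.1 269.4 226.3] xyaw 179.4 q [-35.  32.  13.  80.  -8.  69.  68.] F [-1.2  1.6 -4.2] gap 0.0276 99.63104724884033
wrist n 1424 px 44.13061797752809 148.4761235955056 yaw 41.5 rect [76. 24.] outer [564.4  55.2] inner [621.8 106. ] mid [593.73865  81.15847]
[([567.0, 52.0], 0.98, [24.0, 121.0])] [([638.0, 114.0], 0.55, [84.0, 192.0])]
top n 95 px 219.98947368421054 179.9157894736842 yaw 39.9 rect [72. 12.] outer [569.   52.4] inner [624.5  98.9] mid [596.4756   75.40524]
side n 95 px 252.76842105263157 155.0842105263158 yaw 42.0 rect [89. 19.] outer [556.4  38.3] inner [622.9  98.3] mid [589.72925   68.380394]
```

View pics/w8.png

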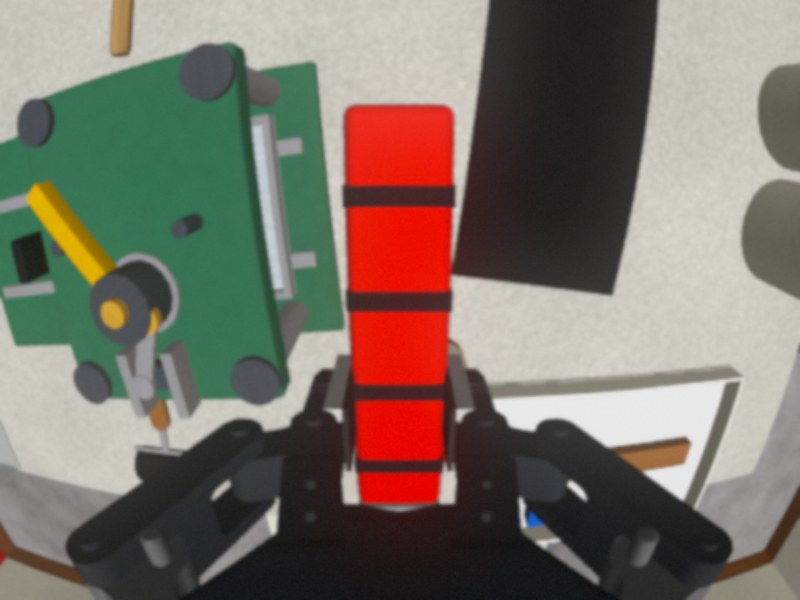

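```bash
python3 - <<'E'
from h import *
cal=viewer.get_calibration("wrist");im=viewer.camera("wrist");hsv=cv2.cvtColor(im,cv2.COLOR_RGB2HSV)
m=cv2.inRange(hsv,(18,120,50),(34,255,255));n,l,s,c=cv2.connectedComponentsWithStats(m);i=1+np.argmax(s[1:,4]);ys,xs=np.nonzero(l==i)
V=hsv[ys,xs,2].astype(np.float32);print(np.histogram(V,12))
_,lab,cen=cv2.kmeans(V.reshape(-1,1),2,None,(3,50,.1),5,0);lab=lab.ravel();print(cen.ravel())
for k in(0,1):
    P=np.array([at("wrist",(x,y),.152,cal)[:2]*1000 for x,y in zip(xs[lab==k],ys[lab==k])],np.float32)
    r=cv2.minAreaRect(P);vx,vy,x0,y0=cv2.fitLine(P,cv2.DIST_HUBER,0,.01,.01).ravel()
    print(k,len(P),r,np.degrees(np.arctan2(vy,vx)),x0,y0)
cv2.imwrite("pics/w9.png",cv2.resize(im[100:240,0:140,::-1],(600,600),interpolation=cv2.INTER_CUBIC))
E
```

```text
(array([  3,   2,  39,  41, 110, 283, 112,  62,  51,  57,  75, 631]), array([ 79.  ,  91.25, 103.5 , 115.75, 128.  , 140.25, 152.5 , 164.75,
       177.  , 189.25, 201.5 , 213.75, 226.  ], dtype=float32))
[145.70834 217.46472]
0 672 ((593.0927734375, 80.24517822265625), (77.37490844726562, 24.465396881103516), 39.325843811035156) 40.584076 591.2558 87.44305
1 794 ((594.3680419921875, 76.14246368408203), (72.14710235595703, 13.796441078186035), 40.10871505737305) 40.3611 594.93414 76.7253
```

View pics/w9.png

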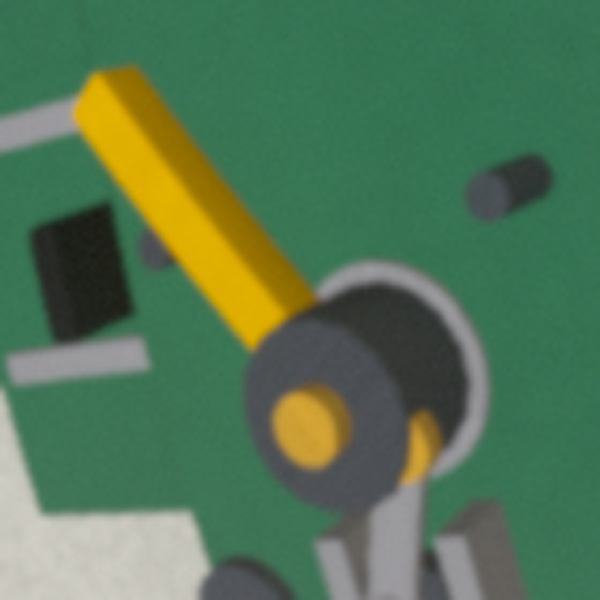

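The lever's top face now agrees between wrist and top cameras: centre (595,76), 72x14 mm, yaw 40.2°, so the pivot is at about (640,114). Next I'll carry the bar there.

```bash
python3 -m inch '[[0,0,0,-6.8,0],[0,0,0,-6.8,0],[0,0,0,-6.8,0],[0,0,0,-6.8,0],[0,0,0,-6.8,0],[0,0,0,-6.8,0],[33,-15,0,0,0],[33,-15,0,0,0],[33,-15,0,0,0],[33,-15,0,0,0]]' && python3 -m inch '[[33,-15,0,0,0],[33,-15,0,0,0],[33,-15,0,0,0],[33,-15,0,0,0],[3,0,10,0,0],[0,0,15,0,0],[0,0,0,0,0],[0,0,0,0,0],[0,0,0,0,0]]' && python3 -c "
from h import *
go(510.9,5.2,139,40.2)
import h
viewer.camera('top');viewer.camera('side')
for c in('top','side'):
  print(look('bar_grip',c,.206,1))
  for m in finder.silhouettes('bar_grip',c)[:1]:print(axes(m['mask'],c,.217))
"
```

```text
clock: 28.73
eef_pos: [0.5759, 0.1375, 0.2284]
eef_rot: [[-0.763, -0.647, 0.0], [-0.647, 0.763, -0.0], [-0.0, -0.0, -1.0]]
ft_force: [0.8, -0.6, -2.9]
finger_gap: 0.0277
finger_force: 99.7
clock: 29.48
eef_pos: [0.5131, 0.0061, 0.204]
eef_rot: [[-0.763, -0.647, 0.001], [-0.647, 0.763, 0.0], [-0.001, -0.0, -1.0]]
ft_force: [-0.2, 0.2, -2.4]
finger_gap: 0.0277
finger_force: 99.6
t 29.4833 pos [513.1   6.1 204. ] xyaw -139.7 q [-11.  16.   6. 108.  -2.  56. 126.] F [-0.2  0.2 -2.4] gap 0.0277 99.61751103401184
shift [ 2.3  0.7 65. ] turn 0.1
[([575.0, 92.0], 0.68, [213.0, 184.0])]
(array([614.,  96.], dtype=float32), array([21., 34.], dtype=float32), np.float32(168.5))
[([511.0, 6.0], 0.58, [235.0, 157.0])]
(array([528.,  16.], dtype=float32), array([ 47., 257.], dtype=float32), np.float32(40.3))
```

```bash
python3 -m inch '[[2,1,15,0,0],[0,0,12,0,0],[0,0,10,0,0],[0,0,0,0,0],[0,0,0,0,0]]' && python3 -m inch '[[0,0,5,0,0],[0,0,5,0,0],[0,0,4,0,0],[0,0,0,0,0]]'; python3 -c "
from h import *
go(510.9,5.2,139,40.2)"
```

```text
clock: 30.2
eef_pos: [0.5102, 0.0049, 0.1661]
eef_rot: [[-0.763, -0.646, -0.001], [-0.646, 0.763, -0.0], [0.001, 0.001, -1.0]]
ft_force: [1.2, -0.1, -3.5]
finger_gap: 0.0283
finger_force: 99.7
clock: 30.53
eef_pos: [0.51, 0.0049, 0.1516]
eef_rot: [[-0.763, -0.646, -0.001], [-0.646, 0.763, -0.0], [0.001, 0.001, -1.0]]
ft_force: [0.1, -0.3, -4.1]
finger_gap: 0.0277
finger_force: 99.7
t 30.5333 pos [510.    4.9 151.6] xyaw -139.8 q [-11.  19.   6. 112.  -2.  49. 126.] F [ 0.1 -0.3 -4.1] gap 0.0277 99.74709749221802
shift [-0.9 -0.3 12.6] turn 0.0
```

```bash
python3 -m inch '[[0,0,4,0,0],[0,0,4,0,0],[0,0,2,0,0],[0,0,0,0,0]]' && python3 -m inch '[[0,0,2,0,0],[0,0,0,0,0]]'; python3 -c "
from h import *
st()
cv2.imwrite('pics/s2.png',cv2.resize(viewer.camera('side')[100:220,180:340,::-1],(800,600),interpolation=cv2.INTER_CUBIC))"
```

```text
clock: 30.87
eef_pos: [0.5101, 0.0049, 0.1418]
eef_rot: [[-0.763, -0.646, -0.001], [-0.646, 0.763, -0.0], [0.001, 0.0, -1.0]]
ft_force: [0.5, 0.4, -3.3]
finger_gap: 0.0281
finger_force: 99.7
clock: 31.03
eef_pos: [0.5104, 0.0048, 0.1401]
eef_rot: [[-0.763, -0.646, -0.0], [-0.646, 0.763, 0.0], [0.0, 0.0, -1.0]]
ft_force: [0.4, -1.2, -2.9]
finger_gap: 0.0278
finger_force: 99.7
t 31.0333 pos [510.4   4.8 140.1] xyaw -139.8 q [-11.  20.   5. 113.  -3.  47. 126.] F [ 0.4 -1.2 -2.9] gap 0.0278 99.7469437122345
```

View pics/s2.png

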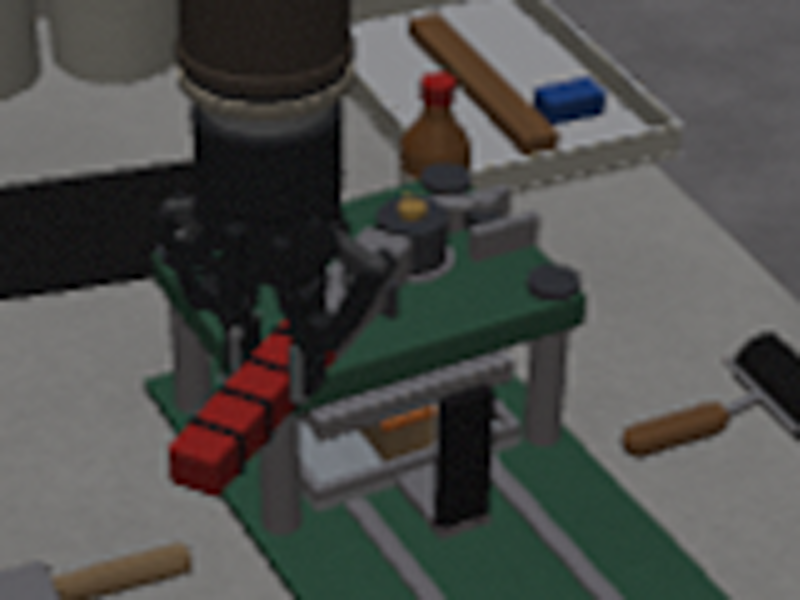

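The bar is seated over the lever with its channel end at the hub, and the blocks sit on the bed under the head. Now to swing it, with pivot radius about 170 mm.

```bash
cat >> h.py <<'E'
def sw():
    s=st();p=s["eef_pos"][:2]*1000-np.array([640,114.3]);R=s["eef_rot"]
    print("R",round(np.hypot(*p),1),"theta",round(np.degrees(np.arctan2(p[1],p[0]))%360,1),"yaw",round(np.degrees(np.arctan2(R[1,0],R[0,0]))%360,1),"wt",np.round(s["wrist_torque"],2))
E
python3 -m inch '[[-0.4,11.8,0,4,0],[-0.4,11.8,0,4,0],[-0.4,11.8,0,4,0],[-0.4,11.8,0,4,0],[0,0,0,0,0]]' 110; python3 -c "
from h import *
sw()"
```

```text
clock: 31.5
eef_pos: [0.4861, 0.0441, 0.1407]
eef_rot: [[-0.914, -0.405, 0.003], [-0.405, 0.914, -0.001], [-0.002, -0.002, -1.0]]
ft_force: [4.5, -7.6, -4.9]
finger_gap: 0.0276
finger_force: 111.4
t 31.5 pos [486.1  44.1 140.7] xyaw -156.1 q [-18.  18.   8. 116.  -4.  46. 106.] F [ 4.5 -7.6 -4.9] gap 0.0276 111.3644278049469
R 169.2 theta 204.5 yaw 203.9 wt [-1.6  -0.82 -0.56]
```

```bash
python3 -m inch '[[-0.4,11.8,0,4,0],[-0.4,11.8,0,4,0],[-0.4,11.8,0,4,0],[-0.4,11.8,0,4,0],[-0.4,11.8,0,4,0],[0,0,0,0,0]]' 110; python3 -c "
from h import *
sw()"
```

```text
clock: 32.0
eef_pos: [0.4725, 0.0988, 0.1406]
eef_rot: [[-0.998, -0.065, 0.003], [-0.065, 0.998, -0.003], [-0.002, -0.003, -1.0]]
ft_force: [6.4, -13.0, -4.8]
finger_gap: 0.0274
finger_force: 111.7
t 32.0 pos [472.5  98.8 140.6] xyaw -176.3 q [-28.  18.  12. 117.  -5.  46.  81.] F [  6.4 -13.   -4.8] gap 0.0274 111.67744159698486
R 168.3 theta 185.3 yaw 183.7 wt [-3.17 -1.22 -1.01]
```

```bash
python3 -m inch '[[0.2,12,0,4,0],[-0.2,12,0,4,0],[-0.4,11.8,0,4,0],[-0.4,11.8,0,4,0],[-0.4,11.8,0,4,0],[0,0,0,0,0]]' 110; python3 -c "
from h import *
sw()"
```

```text
clock: 32.5
eef_pos: [0.4771, 0.1588, 0.1403]
eef_rot: [[-0.96, 0.279, 0.001], [0.279, 0.96, -0.003], [-0.002, -0.002, -1.0]]
ft_force: [2.4, -8.2, -2.8]
finger_gap: 0.0277
finger_force: 111.9
t 32.5 pos [477.1 158.8 140.3] xyaw 163.8 q [-37.  20.  16. 114.  -7.  47.  56.] F [ 2.4 -8.2 -2.8] gap 0.0277 111.85765385627747
R 168.9 theta 164.7 yaw 163.8 wt [-1.85 -0.46 -0.49]
```

```bash
python3 -m inch '[[-0.4,11.8,0,4,0],[-0.4,11.8,0,4,0],[-0.4,11.8,0,4,0],[-0.4,11.8,0,4,0],[-0.2,6,0,2,0],[0,0,0,0,0],[0,0,0,0,0]]' 110; python3 -c "
from h import *
sw()"
```

```text
clock: 33.08
eef_pos: [0.4978, 0.2084, 0.1402]
eef_rot: [[-0.832, 0.554, -0.0], [0.554, 0.832, -0.0], [0.0, -0.0, -1.0]]
ft_force: [-0.0, -0.9, -3.1]
finger_gap: 0.0271
finger_force: 111.7
t 33.0833 pos [497.8 208.4 140.2] xyaw 146.3 q [-43.  23.  19. 110. -10.  49.  38.] F [-0.  -0.9 -3.1] gap 0.0271 111.74463987350464
R 170.5 theta 146.5 yaw 146.3 wt [-0.02  0.04 -0.03]
```

```bash
python3 -m inch '[[0,6,0,1,0],[0,5,0,1,0],[0,0,0,0,0]]' 110; python3 -c "
from h import *
sw()"; python3 -m inch '[[0,-5,0,-1,0],[0,-5,0,-1,0],[0,0,0,0,0],[0,0,0,0,0]]' 110; python3 -c "
from h import *
sw()"
```

```text
clock: 33.33
eef_pos: [0.5014, 0.2127, 0.1391]
eef_rot: [[-0.808, 0.589, -0.007], [0.589, 0.808, -0.006], [0.002, -0.009, -1.0]]
ft_force: [-9.5, -12.9, 3.4]
finger_gap: 0.0272
finger_force: 112.9
t 33.3333 pos [501.4 212.7 139.1] xyaw 143.9 q [-43.  24.  20. 109. -10.  50.  35.] F [ -9.5 -12.9   3.4] gap 0.0272 112.88464307785034
R 170.0 theta 144.6 yaw 143.9 wt [-3.12  1.84 -1.27]
clock: 33.67
eef_pos: [0.4984, 0.2089, 0.1405]
eef_rot: [[-0.831, 0.556, -0.0], [0.556, 0.831, 0.0], [0.0, 0.0, -1.0]]
ft_force: [-0.8, -3.1, -3.0]
finger_gap: 0.0277
finger_force: 111.6
t 33.6667 pos [498.4 208.9 140.5] xyaw 146.2 q [-43.  23.  19. 110. -10.  49.  38.] F [-0.8 -3.1 -3. ] gap 0.0277 111.6296911239624
R 170.3 theta 146.2 yaw 146.2 wt [-0.8   0.29 -0.28]
```

```bash
python3 -m inch '[[0,0,-6,0,0],[0,0,-10,0,0],[0,0,-20,0,0],[0,0,-34,0,0],[0,0,0,0,0],[0,0,0,0,0]]' 110; python3 -c "
from h import *
sw();lever('top')"; python3 -m inch '[[0,0,0,-6.6,0],[0,0,0,-6.6,0],[0,0,0,-6.6,0],[0,0,0,-6.6,0],[3,33,0,0,0],[3,33,0,0,0],[3,33,0,0,0],[3,33,0,0,0],[3,33,0,0,0],[3,33,0,0,0]]' && python3 -m inch '[[0,0,0,0,0],[0,0,0,0,0],[0,0,0,0,0]]'; python3 -c "
from h import *
go(506,411,11,172.5)
cal=viewer.get_calibration('wrist');im=lever('wrist',cal)
cv2.imwrite('pics/w10.png',cv2.resize(im[:,:,::-1],(800,600)))
lever('top');lever('side')"
```

```text
clock: 34.17
eef_pos: [0.5003, 0.2109, 0.2133]
eef_rot: [[-0.832, 0.555, 0.005], [0.555, 0.832, 0.004], [-0.002, 0.006, -1.0]]
ft_force: [-0.6, -0.3, -2.9]
finger_gap: 0.0275
finger_force: 111.9
t 34.1667 pos [500.3 210.9 213.3] xyaw 146.3 q [-44.  18.  21. 105.  -8.  58.  36.] F [-0.6 -0.3 -2.9] gap 0.0275 111.90902709960938
R 169.8 theta 145.3 yaw 146.3 wt [-0.    0.05  0.01]
top n 72 px 198.18055555555554 181.97222222222223 yaw -33.1 rect [10. 70.] outer [561.8 159.9] inner [620.8 121.5] mid [589.7731  141.69794]
clock: 35.05
eef_pos: [0.5051, 0.4098, 0.2091]
eef_rot: [[-0.992, 0.128, -0.001], [0.128, 0.992, -0.001], [0.001, -0.001, -1.0]]
ft_force: [1.1, 0.0, -2.9]
finger_gap: 0.0269
finger_force: 111.7
clock: 35.3
eef_pos: [0.5055, 0.4076, 0.2091]
eef_rot: [[-0.992, 0.128, -0.001], [0.128, 0.992, -0.002], [0.001, -0.002, -1.0]]
ft_force: [1.2, -0.9, -3.1]
finger_gap: 0.0278
finger_force: 111.8
t 35.3 pos [505.5 407.6 209.1] xyaw 172.7 q [-52.  28.  13.  89.  -7.  64.  45.] F [ 1.2 -0.9 -3.1] gap 0.0278 111.79666042327881
shift [ -0.2   3.8 198.1] turn 0.2
wrist n 736 px 34.53804347826087 290.84375 yaw -35.8 rect [22. 93.] outer [549.  178.1] inner [624.3 123.7] mid [583.8248  152.93877]
top n 100 px 197.87 181.51 yaw -32.5 rect [13. 71.] outer [561.7 161.4] inner [621.9 123.2] mid [591.2007 142.6726]
side n 144 px 242.39583333333334 143.98611111111111 yaw -34.9 rect [34. 74.] outer [553.7 155.6] inner [615.6 112.4] mid [584.2212  134.29521]
```

View pics/w10.png

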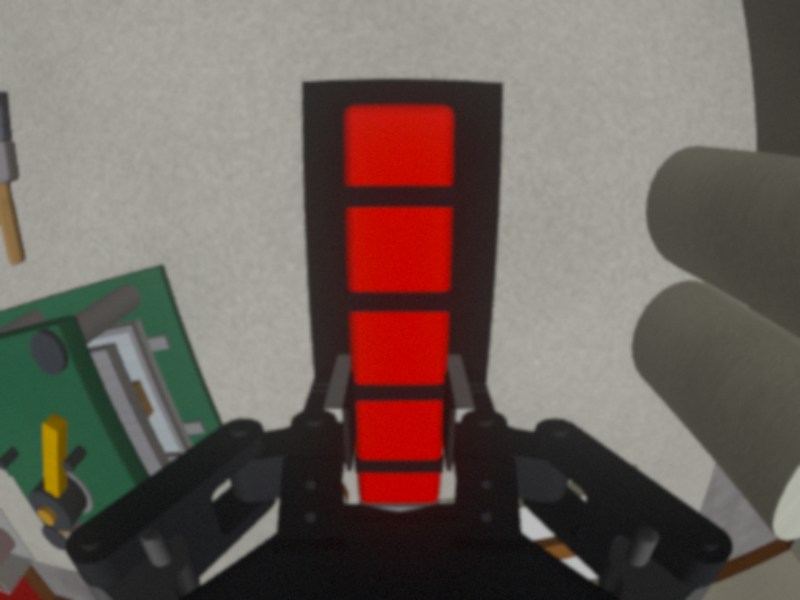

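The lever stays closed by itself at yaw -33°, and the bar is lined up over the mat. Lowering it now.

```bash
python3 -m inch '[[0,2,40,0,0],[0,0,40,0,0],[0,0,40,0,0],[0,0,35,0,0],[0,0,20,0,0],[0,0,10,0,0],[0,0,5,0,0],[0,0,0,0,0],[0,0,0,0,0]]' && python3 -c "
from h import *
go(506,411,10.5,172.5)"
```

```text
clock: 36.2
eef_pos: [0.5073, 0.4105, 0.0219]
eef_rot: [[-0.992, 0.129, 0.002], [0.129, 0.992, 0.002], [-0.002, 0.002, -1.0]]
ft_force: [-0.1, -0.1, -3.5]
finger_gap: 0.0275
finger_force: 111.7
t 36.2 pos [507.3 410.5  21.9] xyaw 172.6 q [-50.  40.  10.  98.  -9.  43.  47.] F [-0.1 -0.1 -3.5] gap 0.0275 111.72215938568115
shift [ 1.4  0.3 11.4] turn 0.1
```

```bash
python3 -m inch '[[0,0,5,0,0],[0,0,4,0,0],[0,0,2,0,0],[0,0,0,0,0],[0,0,0,0,0]]' && python3 -m inch '[[0,0,0,0,0.2],[0,0,0,0,0.5],[0,0,0,0,0.7],[0,0,0,0,0.7],[0,0,-15,0,0.7],[0,0,-40,0,0.7],[0,0,-40,0,0.7],[0,0,-40,0,0.7],[0,0,-40,0,0.7],[0,0,0,0,0.7]]' 40; python3 -c "
from h import *
s=st();cal=viewer.get_calibration('wrist');im=viewer.camera('wrist')
cv2.imwrite('pics/w11.png',cv2.resize(im[:,:,::-1],(800,600)))
lever('top');lever('side')
print(look('bar_grip','wrist',.0155,1,.2,cal),look('mat','wrist',0,1,.2,cal),look('bed_handle','side',.098,1))
for m in finder.silhouettes('bar_grip','top')[:1]:print(axes(m['mask'],'top',.028))
for m in finder.silhouettes('block2_c','top')[:3]+finder.silhouettes('block4_c','top')[:3]:print(m['conf'],axes(m['mask'],'top',.03))"
```

```text
clock: 36.62
eef_pos: [0.5065, 0.4104, 0.0098]
eef_rot: [[-0.992, 0.128, 0.001], [0.128, 0.992, 0.001], [-0.001, 0.001, -1.0]]
ft_force: [-1.0, -0.5, 1.0]
finger_gap: 0.0276
finger_force: 112.1
clock: 37.45
eef_pos: [0.5099, 0.4126, 0.1933]
eef_rot: [[-0.992, 0.129, 0.01], [0.129, 0.992, 0.009], [-0.008, 0.01, -1.0]]
ft_force: [2.3, 1.1, -0.0]
finger_gap: 0.0596
finger_force: 0.0
t 37.45 pos [509.9 412.6 193.3] xyaw 172.6 q [-52.  29.  13.  90.  -7.  61.  45.] F [ 2.3  1.1 -0. ] gap 0.0596 0.0
top n 103 px 197.84466019417476 181.3106796116505 yaw -32.4 rect [15. 72.] outer [561.3 162.1] inner [622.1 123.6] mid [591.8168  142.76303]
side n 141 px 242.63120567375887 144.03546099290782 yaw -34.1 rect [34. 73.] outer [554.5 154.3] inner [615.7 112.8] mid [584.7688  133.76572]
[([506.0, 410.0], 0.96, [250.0, 158.0])] [([528.0, 405.0], 0.93, [248.0, 173.0])] [([622.0, -9.0], 0.91, [274.0, 182.0])]
(array([534., 405.], dtype=float32), array([ 40., 230.], dtype=float32), np.float32(172.2))
0.52 (array([ 450., -273.], dtype=float32), array([37., 53.], dtype=float32), np.float32(63.4))
0.76 (array([ 585., -320.], dtype=float32), array([36., 56.], dtype=float32), np.float32(101.6))
```

View pics/w11.png

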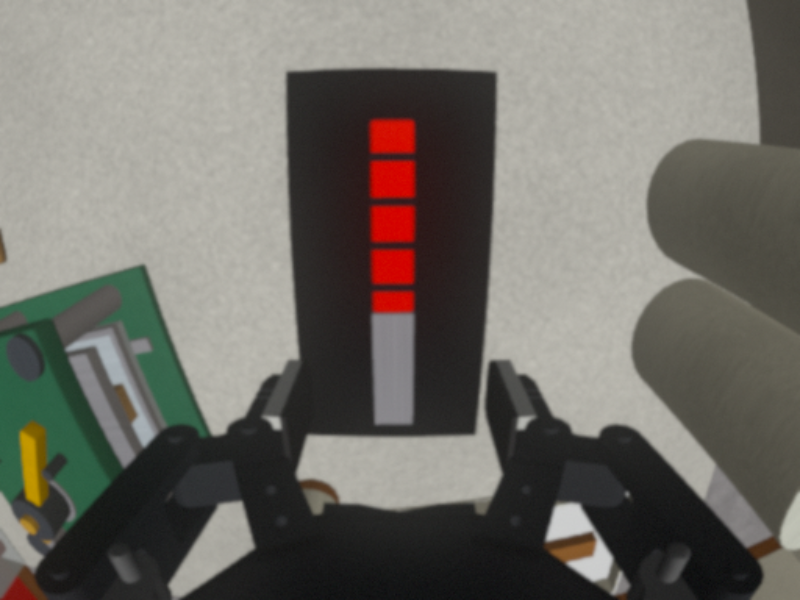

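```bash
python3 -c "
from rig import robot
print(robot.sign_off())"
```

```text
the job is handed in; nothing more can be done
None
```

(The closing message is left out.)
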